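# Set the strip length on the gummed-tape machine by counting clicks

### The job

Set the tape machine for its next cartons: with closed fingertips push the orange-capped selector lever back until it rests against its stop (the end of the slot with the red mark, nearest the green feed key), then push it away from the stop, counting the clicks, and leave it clicked into the third one without ever running past it. Only push the lever, never pinch it, do not press the green feed key, and leave the keys, locks, cartons, packets and tin where they lie.

Things in the scene. Friction and masses are not known exactly. Their poses are not given: they have to be found in the camera images.
- machine: Grey-blue bench gummed-tape machine, fixed to the table while you work, 400 x 265 x 200 mm. Origin on the table under the middle of the selector slot; its x axis runs along the slot, from the stop towards the longer settings; y to the left, z up. The flat control deck, 120 mm above the table, reaches x -170 to +150, y -70 to +60 mm; left of it (y 65 to 187 mm) stand the feed head with its water bottle and the roll well, up to 200 mm above the table.
- selector (a joint): Lever travel in m: 0 against the stop (red tick), growing along the machine's +x to 0.090. Sprung detents every 15 mm: 0 at the stop, first click 0.015, second 0.030, third 0.045 ... sixth 0.090. Leaving a detent takes 5 to 6 N; the push fades at the crest half way, and 1 to 4 mm past it the lever jumps about 5 mm ahead of the finger into the next detent and stays. Starts in the first or second.
- knob (a point): Centre of the lever's black knob, which has an orange cap: 16 mm along the slot, 24 mm across, 28 mm high, its middle 24 mm above the deck (144 mm above the table); it clears the deck by 10 mm and the cap's top is 42 mm above the deck. Axes as the machine's.
- face_back (a point): The half of the knob towards the stop (the face at its machine -x side, 8 mm from the knob's centre): push here to move the lever away from the stop. Pushing the two halves against each other at once counts as pinching.
- face_front (a point): The half of the knob away from the stop (its face 8 mm on the +x side of the knob's centre): push here to move the lever back to the stop.
- slot_stop (a point): Point on the deck (120 mm above the table) under the knob's centre when the lever is against the stop; a red tick on the aluminium scale plate, to the right of the slot, marks it. Black ticks mark the six clicks, and printed brown bars lengthen from the stop on.
- slot_end (a point): Point on the deck under the knob's centre at the sixth click, the far end of the slot, 90 mm along the machine's +x from slot_stop.
- feed_key (a joint): Green round push key, 26 mm across, on the deck 87 mm behind slot_stop (machine -x), its top about 21 mm above the deck; 0 when up, 0.005 m when fully pressed with 4 N. Not to be pressed.
- loose_key: Brass lever key, 88 mm long, lying on the deck beyond the far end of the slot. Bystander.
- lock_a: Mortice lock of bright steel, case 85 x 115 x 16 mm lying flat with a 160 mm brass fore-end and a brass key standing 100 mm high in it, on the table to the right of the machine. Bystander.
- lock_b: Mortice lock as lock_a, of dark steel, also on the right. Bystander.
- carton_a: White filled lock carton, 175 x 105 x 42 mm, on the left of the table. Bystander.
- carton_b: White filled lock carton, as carton_a. Bystander.
- packet_a: White paper-wrapped packet, 100 x 140 x 22 mm, on the right of the table, the lower of two. Bystander.
- packet_b: White paper-wrapped packet, as packet_a, lying on top of it. Bystander.
- screw_tin: Open round steel tin, 70 mm across, 40 mm high, on the right of the table. Bystander.

How it is judged:
On the way:
1. the selector lever is back against its stop (value of joint selector below 0.003 m), for 0.2 s.
At the end, for the whole second after the job is handed in: The selector lever rests in the third detent from its stop (45 mm of travel, within 3 mm), at rest, after having been back against the stop (under 3 mm for 0.2 s); the feed key is up (value of joint selector between 0.042 and 0.048 m and velocity of joint selector between -0.005 and 0.005 m/s and value of joint feed_key below 0.0015 m); the robot touches nothing.
It fails at once if the lever ran past the third click, more than half way to the fourth (value of joint selector above 0.0525 m).
It fails at once if the lever was pinched: fingers press on both halves of its knob at once (contact force between the fingers and selector_c0 above 1.5 N and contact force between the fingers and selector_c1 above 1.5 N).
It fails at once if the green feed key was pressed (value of joint feed_key above 0.003 m).
It fails at once if a bystander was shifted or lifted by more than 15 mm (distance of any of loose_key, lock_a, lock_b, carton_a, carton_b, packet_a, packet_b, screw_tin from where it was at the start of the episode above 0.015 m).
It also fails if it takes over 69 s, if anything falls off the work surface, if the arm or the gripper's body presses on something with over 40 N, if the wrist force passes 120 N, or if a joint passes its speed limit or range.

### The arm

A 6-joint arm with a two-finger parallel gripper is mounted at the origin on the work surface. World frame = base frame: x ahead of the robot, y to its left, z up, the work surface at z = 0. Lengths are in m, angles in rad, forces in N, time in s.
With the tool pointing down it reaches from about 0.35 to 0.775 m from the base axis. Payload 7.3 kg.
Tool frame: the origin (TCP) lies between the finger pads; the fingertips stand 19 mm ahead of it and the grasp point (between the pads) is the TCP (env.tcp_to_tips is the distance from the TCP to the fingertips, in m); y points along the fingers, z is the direction in which the jaws open and shut, and the axes are right-handed (so a half turn about y gives the same grasp; the last joint's range is limited). The gripper opens to 92 mm and grips with 3 to 60 N. Pads are 19 mm wide; open, the fingers measure 130 mm over their backs; the gripper's body (75 mm by 190 mm) begins 47 mm behind the grasp point.
Start: joints at [0.981, 0.342, 1.524, -0, 1.275, -0.146], TCP at [0.225, 0.474, 0.246] pointing down, gripper open.
Joint ranges: [-2.53, 2.53], [-0.77, 2.02], [0.04, 2.7], [-1, 4.14], [0.28, 2.66], [-3.11, 3.11]. Speed limits (rad/s): [2.57, 2.57, 3.14, 3.14, 3.14, 3.14].

### API

Orientations are given as [roll, pitch, yaw] about the fixed x, y, z axes, in that order (R = Rz(yaw) Ry(pitch) Rx(roll)).
In Python, from workcell import state, eyes, ticket, finder, env gives the robot as it stands.
- The arm moves only by the tool send_rows, never from a script. Its argument "plan" is text: rows parted by semicolons, each of 5 numbers parted by spaces: the opening, from -1 (shut) to 1 (fully open), then the shift along the tool's x, y, z in mm, then the turn about the tool's y in units of 6 degrees (1.0 is 6 degrees). In form: grip x y z twist; .... A call has 1 to 5 rows; each row shifts and turns the commanded pose from where the row before left it, along the tool's axes as they then stand; what a row does not reach is not made up. A row lasts 1/8 s, in which the tool goes at most 62.5 mm and 10.7 degrees, less where a joint would pass 70% of its speed; a pose out of reach is approached as far as the arm can. A call is refused whole if a number of a shift passes 62.5 or a number of a turn 1, either way. A call with a gripper value outside its range is refused whole. The fingers move at their own pace and stop on an object; "newtons" is the grip in N (left out, the last holds). Time passes only in rows, so rows that do not move let the fingers close. It gives the time, the measured TCP pose, the force and the opening at its end, in the units of the state.
- state(): the state, without advancing time (a new reading comes with each control period).
- eyes.camera(name): name is "scene" or "top"; returns (picture, depth): 384x512x3 uint8, blue, green, red; 384x512 float32, m along the optical axis (not along the pixel's ray), 0 where there is no reading.
- eyes.calibration(name): a dict with "vertical_fov" (degrees; the focal length in pixels is half the picture's height over the tangent of half this angle, whatever the lens; pixels are square), "cx", "cy" (the principal point, pixels), "R" (3x3) and "t" (3): a world point X has camera coordinates R X + t. Camera axes: x right, y down, z forward; pixel columns grow to the right and rows downward; lengths in m; the calibration is good to about 2 mm. A picture is of the moment at which its call begins. calibration takes no time and is no camera call.
- ticket.close_job(): hands the job in, once; it reports no verdict.
Trained networks look in the newest picture that a camera, given by its name, has taken for a name from the list of things; names that differ only in an ending like _2 or _b are one class to them, and where a whole thing is asked for, a point or a joint stands for the part that bears it (a point fixed in the world has none). Each returns a list of dicts, best first, with "p" (0 to 1); they miss things now and then, are a little off and sometimes report something else, mostly with a low value. They report only what shows in the picture. A call takes as long as a camera call.
- finder.look_for(camera, thing): "at" ([row, column] in pixels, amid what is visible of it).
- finder.regions_of(camera, thing): "region" (384x512 bool, what is visible of it) and "at" ([row, column] in pixels, amid what is visible of it).
The state is a dict: "time_s": time; "joint_pos": joint angles; "joint_vel": joint speeds; "effort": joint torques, N m; "eef_pos": TCP position; "orientation": TCP orientation; "force": force on the tool from outside, world axes, zero at the start; "moment": the same for the moment, N m; "grip_width": finger opening in m.
Only numpy, scipy, OpenCV 4.12 (cv2) and the standard library are available. Lean on these libraries where they do the work, as an engineer would, in place of code of your own. Each camera call takes 0.05 s, during which the arm holds its last target. There are 200 camera calls.

## Working session

There is one attempt and no reset: what is moved stays moved. The work goes in short steps, Python scripts to look and compute and a tool call to move; the robot and the scene stay as the last step left them, time stands still between calls to the robot, and variables do not carry over. Pictures are saved under pics/ and viewed, about 8 in all and at most 12, crops included, and the job is handed in when it is done.

Besides the shell and the picture viewer there is one more tool, called after "Request:" by a JSON object that holds its "name" and its "arguments". send_rows: Moves the arm, as the interface text tells. Its arguments: {"type":"object","properties":{"plan":{"type":"string"},"newtons":{"type":"number"}},"required":["plan"]}

```bash
mkdir -p pics
cat > h.py <<'E'
import numpy as np, cv2
from workcell import state, eyes, ticket, finder, env
def proj(name,X):
    c=eyes.calibration(name); f=192/np.tan(np.radians(c["vertical_fov"])/2)
    p=np.array(c["R"])@np.array(X)+np.array(c["t"]); return c["cy"]+f*p[1]/p[2], c["cx"]+f*p[0]/p[2]
def ray(name,r,c_):
    c=eyes.calibration(name); f=192/np.tan(np.radians(c["vertical_fov"])/2); R=np.array(c["R"])
    return -R.T@np.array(c["t"]), R.T@np.array([(c_-c["cx"])/f,(r-c["cy"])/f,1])
def onz(name,r,c,z):
    o,d=ray(name,r,c); return o+d*(z-o[2])/d[2]
def pt(name,r,c,D):
    o,d=ray(name,r,c); return o+d*D
E
python3 - <<'E'
from h import *
for n in("scene","top"):
    p,d=eyes.camera(n); cv2.imwrite(f"pics/{n}1.png",p); np.save(f"{n}1.npy",d)
    for t in("knob","slot_stop","slot_end","feed_key","machine","loose_key"):
        for q in finder.look_for(n,t)[:2]:
            r,c=q["at"]; D=d[int(r),int(c)]
            print(n,t,round(q["p"],2),np.round(q["at"]),pt(n,r,c,D).round(3))
s=state(); print(s["time_s"],s["eef_pos"],s["orientation"],s["force"])
E
```

```text
scene slot_stop 0.86 [220. 284.] [0.659 0.019 0.116]
scene slot_stop 0.39 [271. 206.] [ 0.651 -0.215  0.012]
scene slot_end 0.82 [217. 281.] [0.645 0.017 0.116]
scene feed_key 0.48 [176. 232.] [ 0.436 -0.045  0.139]
scene machine 0.77 [218. 283.] [0.653 0.02  0.118]
scene loose_key 0.75 [192. 250.] [ 0.543 -0.03   0.148]
scene loose_key 0.6 [234. 282.] [ 0.713 -0.015  0.124]
top knob 0.16 [210. 386.] [ 0.47  -0.486  0.049]
top slot_stop 0.61 [178. 241.] [0.564 0.03  0.123]
top slot_stop 0.2 [224. 366.] [ 0.423 -0.42   0.017]
top slot_end 0.97 [178. 242.] [0.565 0.028 0.114]
top feed_key 0.61 [216. 260.] [ 0.434 -0.034  0.141]
top machine 0.76 [176. 237.] [0.566 0.045 0.143]
0.7 [0.22543585 0.47419154 0.24575731] [-1.57062491e+00 -2.90023442e-05 -4.43842435e-01] [-0.78860688 -0.77964268 -0.02675775]
```

```bash
python3 -c "
import cv2,numpy as np
a=cv2.imread('pics/top1.png');b=cv2.imread('pics/scene1.png')
x=cv2.resize(a[120:250,180:330],None,fx=5,fy=4.6,interpolation=2)
cv2.imwrite('pics/c1.png',x)
cv2.imwrite('pics/c2.png',cv2.resize(b[140:270,190:340],None,fx=5,fy=4.6,interpolation=2))"
```

```text
(no output)
```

View pics/c1.png

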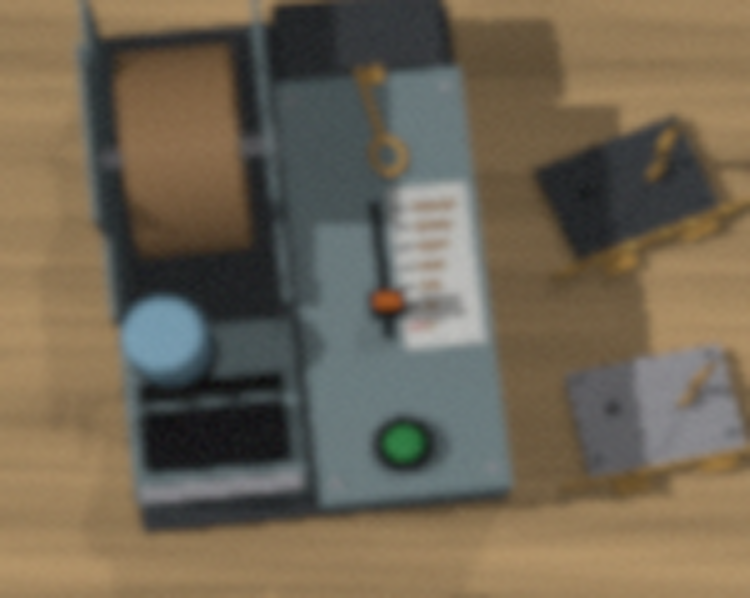

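View pics/c2.png

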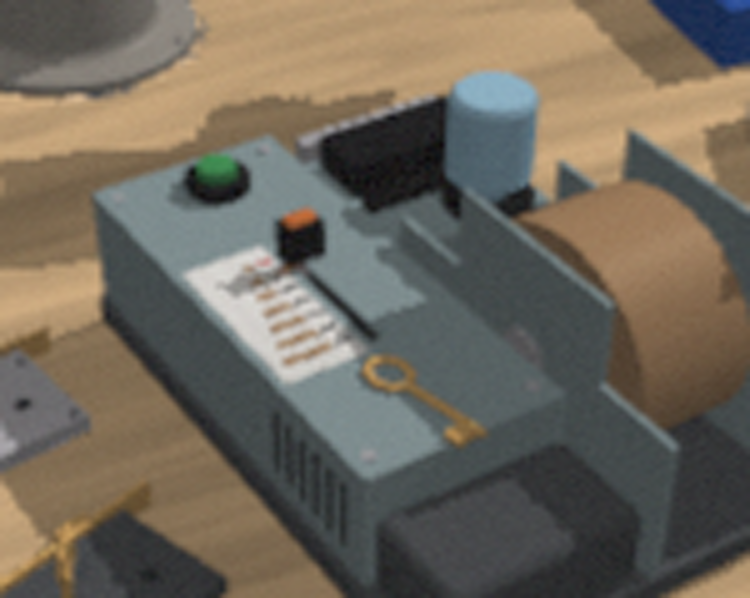

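View pics/scene1.png

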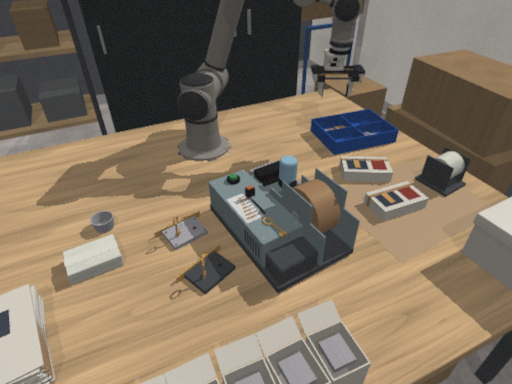

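Run:
```python
from h import *
d=np.load("top1.npy"); D2=np.load("scene1.npy")
def blob(img,name,lo,hi,z,box):
    h=cv2.cvtColor(img,cv2.COLOR_BGR2HSV); m=cv2.inRange(h,lo,hi); k=np.zeros_like(m); r0,r1,c0,c1=box; k[r0:r1,c0:c1]=m[r0:r1,c0:c1]
    n,l,st,ce=cv2.connectedComponentsWithStats(k); i=1+np.argmax(st[1:,4]); c,r=ce[i]
    print(name,st[i],(r,c),onz(name,r,c,z).round(4)); return onz(name,r,c,z)
for n,kb,fb in(("top",(175,200,250,265),(205,230,250,270)),("scene",(180,198,240,260),(165,190,220,250))):
    im=cv2.imread(f"pics/{n}1.png")
    blob(im,n,(3,150,90),(14,255,255),.161,kb); blob(im,n,(45,90,40),(85,255,255),.141,fb)
g=lambda x,y:onz("top",120+y/4.6,180+x/5,.12)
print("slot far,near",g(377,200),g(390,338)); print("edge R",g(460,68),g(510,488))
c=g(425,185);print("plate",g(468,183),g(487,342),g(408,348))
```

```text
top [255 183   5   4  17] (np.float64(184.76470588235293), np.float64(256.94117647058823)) [ 0.5348 -0.0234  0.161 ]
top [256 212  10   9  70] (np.float64(216.0857142857143), np.float64(260.3)) [ 0.4324 -0.0358  0.141 ]
scene [247 186   6   4  16] (np.float64(187.375), np.float64(249.3125)) [ 0.5372 -0.0304  0.161 ]
scene [229 174   9   6  45] (np.float64(176.64444444444445), np.float64(232.9111111111111)) [ 0.4409 -0.0434  0.141 ]
slot far,near [ 0.61659244 -0.01786845  0.12      ] [ 0.51209522 -0.02771091  0.12      ]
edge R [ 0.71939501 -0.07463691  0.12      ] [ 0.40160298 -0.10958846  0.12      ]
plate [ 0.63036495 -0.08049754  0.12      ] [ 0.50981206 -0.09385085  0.12      ] [ 0.50473078 -0.04003306  0.12      ]
```

Request:
{"name": "send_rows", "arguments": {"plan": "-1 0 -12 0 1; -1 0 -12 0 1; -1 0 -12 0 1; -1 0 -12 0 1; -1 0 -12 0 1", "newtons": 20}}

```text
time_s: 1.32
eef_pos: [0.2254, 0.4741, 0.3062]
orientation: [-1.571, 0.0, -0.971]
force: [-0.3, 0.1, -0.3]
grip_width: 0.0465
```

Request:
{"name": "send_rows", "arguments": {"plan": "-1 0 0 0 1; -1 0 0 0 1; -1 0 0 0 1; -1 0 0 0 1; -1 0 0 0 0.7"}}

```text
time_s: 1.95
eef_pos: [0.2254, 0.4742, 0.3058]
orientation: [-1.571, 0.0, -1.462]
force: [0.9, 0.0, 0.4]
grip_width: 0.001
```

```bash
cat >> h.py <<'E'
from scipy.spatial.transform import Rotation as Ro
def togo(X):
    s=state(); R=Ro.from_euler("xyz",s["orientation"]).as_matrix()
    print("t",s["time_s"],"tcp",s["eef_pos"].round(4) if hasattr(s["eef_pos"],"round") else s["eef_pos"],"yaw",np.degrees(s["orientation"][2]).round(2),"tool mm",(1000*R.T@(np.array(X)-s["eef_pos"])).round(1),"w",s["grip_width"],"F",np.round(s["force"],2))
E
python3 -c "
from h import *
togo([.577,-.0204,.30])"
```

```text
t 1.95 tcp [0.2254 0.4742 0.3058] yaw -83.78 tool mm [529.7   5.7 296. ] w 0.0009571073400351125 F [0.91 0.01 0.41]
```

Request:
{"name": "send_rows", "arguments": {"plan": "-1 45 0 25 0; -1 45 0 25 0; -1 45 0 25 0; -1 45 0 25 0; -1 45 0 25 0"}}

```text
time_s: 2.58
eef_pos: [0.3754, 0.263, 0.306]
orientation: [-1.57, 0.0, -1.459]
force: [1.3, 0.7, 0.2]
grip_width: 0.0005
```

Request:
{"name": "send_rows", "arguments": {"plan": "-1 45 0 25 0; -1 45 0 25 0; -1 45 0 25 0; -1 45 0 25 0; -1 45 0 25 0"}}

```text
time_s: 3.2
eef_pos: [0.5246, 0.0532, 0.3059]
orientation: [-1.57, 0.0, -1.46]
force: [0.1, 0.7, -0.5]
grip_width: 0.0005
```

Request:
{"name": "send_rows", "arguments": {"plan": "-1 40 0 23 0; -1 40 0 23 0; -1 0 0 0 0; -1 0 0 0 0"}}

```text
time_s: 3.7
eef_pos: [0.578, -0.0193, 0.3055]
orientation: [-1.572, 0.001, -1.46]
force: [-0.3, -0.5, -0.4]
grip_width: 0.0005
```

```bash
python3 -c "
from h import *
togo([.577,-.0204,.161])"
```

```text
t 3.7 tcp [ 0.578  -0.0193  0.3055] yaw -83.64 tool mm [  1.  144.5  -1. ] w 0.0005268708943225642 F [-0.26 -0.55 -0.45]
```

Descend part way and look.

Request:
{"name": "send_rows", "arguments": {"plan": "-1 1 30 0 0; -1 0 30 0 0; -1 0 30 0 0; -1 0 20 0 0; -1 0 15 0 0"}}

```text
time_s: 4.32
eef_pos: [0.5779, -0.0193, 0.1803]
orientation: [-1.571, 0.0, -1.458]
force: [0.3, 0.3, 0.6]
grip_width: 0.0001
```

Request:
{"name": "send_rows", "arguments": {"plan": "-1 0 10 0 0; -1 0 9 0 0; -1 0 0 0 0"}}

```text
time_s: 4.7
eef_pos: [0.5783, -0.0206, 0.1614]
orientation: [-1.571, 0.0, -1.46]
force: [0.3, -0.2, 1.4]
grip_width: 0.0005
```

```bash
python3 -c "
from h import *
togo([.577,-.0204,.161])
p,d=eyes.camera('scene'); q,d=eyes.camera('top')
f=lambda a:cv2.resize(a,(600,300),interpolation=cv2.INTER_CUBIC)
cv2.imwrite('pics/c3.png',np.vstack([f(p[150:220,210:350]),f(q[150:220,190:330])]))"
```

```text
t 4.7 tcp [ 0.5783 -0.0206  0.1614] yaw -83.62 tool mm [-0.3  0.4 -1.3] w 0.0004626972867007623 F [ 0.31 -0.21  1.36]
```

View pics/c3.png

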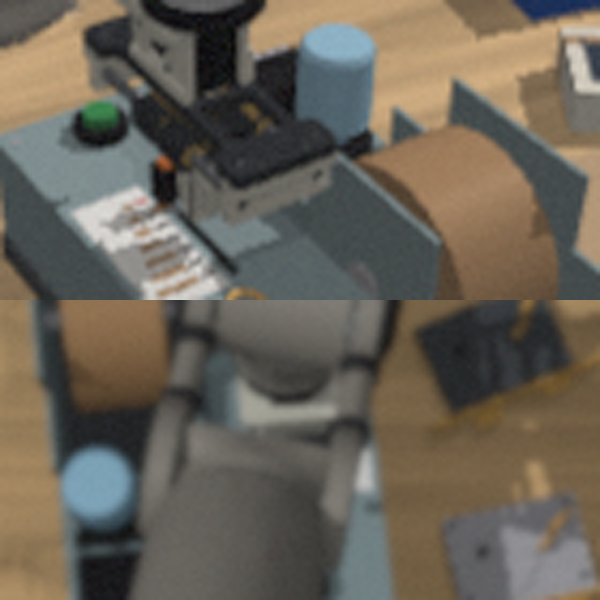

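Request:
{"name": "send_rows", "arguments": {"plan": "-1 0 0 -4 0; -1 0 0 -4 0; -1 0 0 -3 0; -1 0 0 -3 0; -1 0 0 0 0"}}

```text
time_s: 5.42
eef_pos: [0.5644, -0.0223, 0.1618]
orientation: [-1.571, 0.0, -1.46]
force: [0.2, 0.7, -0.2]
grip_width: 0.0004
```

Request:
{"name": "send_rows", "arguments": {"plan": "-1 0 0 -2 0; -1 0 0 -2 0; -1 0 0 0 0"}}

```text
time_s: 5.8
eef_pos: [0.5605, -0.0227, 0.1617]
orientation: [-1.571, 0.0, -1.46]
force: [0.2, -0.0, -0.3]
grip_width: 0.0004
```

Request:
{"name": "send_rows", "arguments": {"plan": "-1 0 0 -2 0; -1 0 0 0 0"}}

```text
time_s: 6.05
eef_pos: [0.559, -0.0229, 0.1618]
orientation: [-1.57, -0.0, -1.46]
force: [2.1, -0.1, -0.4]
grip_width: 0.0
```

Request:
{"name": "send_rows", "arguments": {"plan": "-1 0 0 -2 0; -1 0 0 0 0"}}

```text
time_s: 6.3
eef_pos: [0.5574, -0.0231, 0.1619]
orientation: [-1.569, -0.0, -1.46]
force: [4.8, 1.6, -1.6]
grip_width: 0.0004
```

Request:
{"name": "send_rows", "arguments": {"plan": "-1 0 0 -2 0; -1 0 0 0 0"}}

```text
time_s: 6.55
eef_pos: [0.5545, -0.0234, 0.1617]
orientation: [-1.571, -0.0, -1.46]
force: [1.0, 0.2, -0.1]
grip_width: 0.0004
```

Request:
{"name": "send_rows", "arguments": {"plan": "-1 0 0 -2 0; -1 0 0 0 0"}}

```text
time_s: 6.8
eef_pos: [0.5519, -0.0236, 0.1616]
orientation: [-1.572, 0.0, -1.46]
force: [-0.3, -0.4, -1.0]
grip_width: 0.0006
```

Request:
{"name": "send_rows", "arguments": {"plan": "-1 0 0 -2 0; -1 0 0 0 0"}}

```text
time_s: 7.05
eef_pos: [0.5501, -0.0238, 0.1616]
orientation: [-1.572, 0.0, -1.46]
force: [0.2, 0.9, -0.3]
grip_width: 0.0006
```

Request:
{"name": "send_rows", "arguments": {"plan": "-1 0 0 -2 0; -1 0 0 0 0"}}

```text
time_s: 7.3
eef_pos: [0.5484, -0.024, 0.1617]
orientation: [-1.571, 0.0, -1.46]
force: [-0.6, -0.3, -0.1]
grip_width: 0.0004
```

Request:
{"name": "send_rows", "arguments": {"plan": "-1 0 0 -2 0; -1 0 0 0 0"}}

```text
time_s: 7.55
eef_pos: [0.5465, -0.0242, 0.1617]
orientation: [-1.571, 0.0, -1.46]
force: [-0.2, -0.2, 0.3]
grip_width: 0.0004
```

Request:
{"name": "send_rows", "arguments": {"plan": "-1 0 0 -2 0; -1 0 0 0 0"}}

```text
time_s: 7.8
eef_pos: [0.5446, -0.0245, 0.1618]
orientation: [-1.571, 0.0, -1.46]
force: [0.1, 0.1, 1.0]
grip_width: 0.0004
```

Request:
{"name": "send_rows", "arguments": {"plan": "-1 0 0 -2 0; -1 0 0 0 0"}}

```text
time_s: 8.05
eef_pos: [0.5442, -0.0246, 0.1619]
orientation: [-1.567, -0.0, -1.46]
force: [6.0, 0.7, -2.5]
grip_width: 0.0009
```

Request:
{"name": "send_rows", "arguments": {"plan": "-1 0 0 -2 0; -1 0 0 0 0; -1 0 0 0 0"}}

```text
time_s: 8.43
eef_pos: [0.544, -0.0246, 0.1621]
orientation: [-1.563, -0.0, -1.46]
force: [12.4, 1.9, -5.9]
grip_width: 0.0008
```

Request:
{"name": "send_rows", "arguments": {"plan": "-1 0 0 6 0; -1 0 0 6 0; -1 0 -25 0 0; -1 0 -25 0 0; -1 0 0 -20 0"}}

```text
time_s: 9.05
eef_pos: [0.5343, -0.026, 0.2135]
orientation: [-1.567, -0.001, -1.459]
force: [0.3, 0.2, -0.7]
grip_width: 0.0004
```

Request:
{"name": "send_rows", "arguments": {"plan": "-1 0 0 -25 0; -1 0 0 -26 0; -1 0 0 0 0; -1 0 0 0 0"}}

```text
time_s: 9.55
eef_pos: [0.4829, -0.0316, 0.212]
orientation: [-1.57, -0.0, -1.46]
force: [-0.0, 0.3, -0.3]
grip_width: 0.0005
```

```bash
python3 -c "
from h import *
togo([.481,-.0315,.161])
p,d=eyes.camera('scene'); q,d=eyes.camera('top')
f=lambda a:cv2.resize(a,(600,300),interpolation=cv2.INTER_CUBIC)
cv2.imwrite('pics/c4.png',np.vstack([f(p[150:220,210:350]),f(q[150:220,190:330])]))"
```

```text
t 9.55 tcp [ 0.4829 -0.0316  0.212 ] yaw -83.64 tool mm [-0.3 51.  -2. ] w 0.0004901281740335626 F [-0.03  0.28 -0.35]
```

View pics/c4.png

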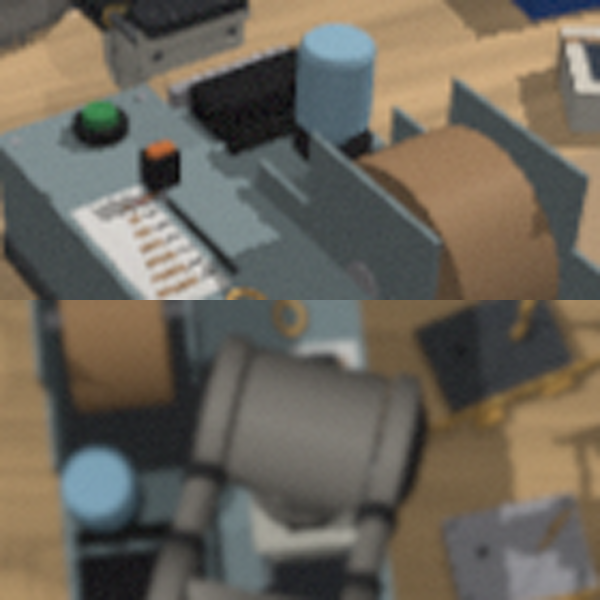

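```bash
python3 -c "
from h import *
p,d=eyes.camera('scene')
print('knob',proj('scene',[.5205,-.0275,.161]),'click1',proj('scene',[.5355,-.026,.161]),'tip',proj('scene',[.483,-.0316,.193]),'tcp',proj('scene',[.483,-.0316,.212]))
h=cv2.cvtColor(p,cv2.COLOR_BGR2HSV)[176:198,235:260]; m=cv2.inRange(h,(3,150,90),(14,255,255)); r,c=np.nonzero(m); print(r.mean()+176,c.mean()+235,len(r),onz('scene',r.mean()+176,c.mean()+235,.161))
cv2.imwrite('pics/c5.png',cv2.resize(p[110:210,180:320],(700,500),interpolation=2))"
```

```text
knob (np.float64(184.00450823884682), np.float64(247.86644173369456)) click1 (np.float64(186.6633145026239), np.float64(250.4451155630428)) tip (np.float64(168.80393535840972), np.float64(241.15471332621985)) tcp (np.float64(163.41980046228758), np.float64(240.92784665314852))
184.73333333333332 246.66666666666666 15 [ 0.52221489 -0.03210833  0.161     ]
```

View pics/c5.png

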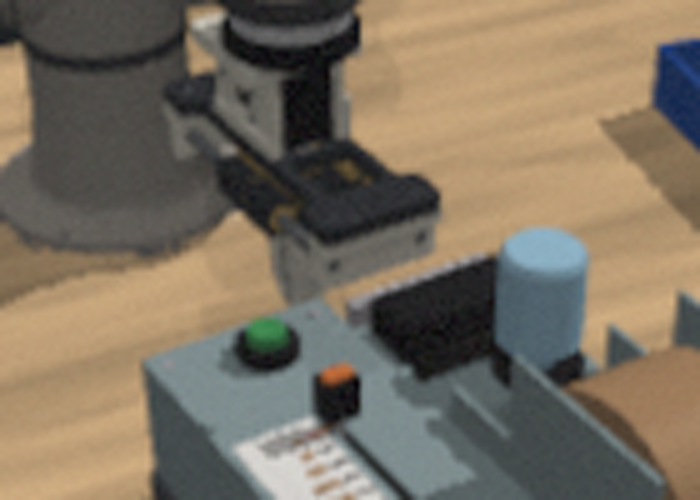

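Request:
{"name": "send_rows", "arguments": {"plan": "-1 0 20 0 0; -1 0 15 0 0; -1 0 10 0 0; -1 0 6 0 0; -1 0 0 0 0"}}

```text
time_s: 10.32
eef_pos: [0.4822, -0.0314, 0.1605]
orientation: [-1.571, 0.0, -1.46]
force: [-0.2, 0.4, 0.0]
grip_width: 0.0005
```

```bash
python3 -c "
from h import *
togo([.4965,-.03,.161])
p,d=eyes.camera('scene')
cv2.imwrite('pics/c6.png',cv2.resize(p[150:210,200:284],(700,500),interpolation=2))"
```

```text
t 10.325 tcp [ 0.4822 -0.0314  0.1605] yaw -83.63 tool mm [ 0.2 -0.5 14.4] w 0.0005315037053704421 F [-0.23  0.37  0.01]
```

View pics/c6.png

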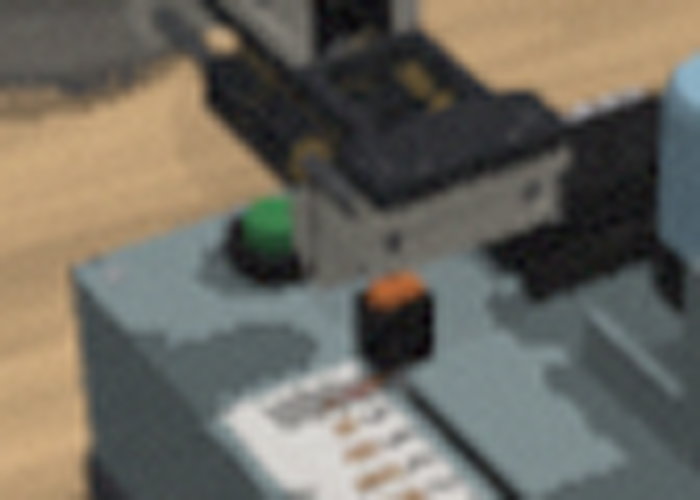

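Request:
{"name": "send_rows", "arguments": {"plan": "-1 0 0 3 0; -1 0 0 3 0; -1 0 0 2 0; -1 0 0 2 0; -1 0 0 0 0"}}

```text
time_s: 11.0
eef_pos: [0.4922, -0.0303, 0.1607]
orientation: [-1.571, 0.0, -1.46]
force: [0.0, 0.6, 0.3]
grip_width: 0.0005
```

Request:
{"name": "send_rows", "arguments": {"plan": "-1 0 0 2 0; -1 0 0 0 0"}}

```text
time_s: 11.25
eef_pos: [0.4942, -0.0301, 0.1607]
orientation: [-1.571, 0.0, -1.46]
force: [0.5, 0.2, -0.4]
grip_width: 0.0004
```

Request:
{"name": "send_rows", "arguments": {"plan": "-1 0 0 2 0; -1 0 0 0 0"}}

```text
time_s: 11.5
eef_pos: [0.4954, -0.0299, 0.1606]
orientation: [-1.572, 0.0, -1.46]
force: [-4.8, -0.3, 2.7]
grip_width: 0.0003
```

Request:
{"name": "send_rows", "arguments": {"plan": "-1 0 0 2 0; -1 0 0 0 0"}}

```text
time_s: 11.75
eef_pos: [0.4978, -0.0296, 0.1606]
orientation: [-1.571, 0.0, -1.46]
force: [-2.5, 0.1, 1.4]
grip_width: 0.0006
```

Request:
{"name": "send_rows", "arguments": {"plan": "-1 0 0 2 0; -1 0 0 0 0"}}

```text
time_s: 12.0
eef_pos: [0.5006, -0.0294, 0.1607]
orientation: [-1.57, 0.0, -1.46]
force: [-0.8, 0.6, 0.6]
grip_width: 0.0003
```

Request:
{"name": "send_rows", "arguments": {"plan": "-1 0 0 2 0; -1 0 0 0 0"}}

```text
time_s: 12.25
eef_pos: [0.5027, -0.0293, 0.1608]
orientation: [-1.569, -0.0, -1.46]
force: [-0.6, -0.0, 0.2]
grip_width: 0.0009
```

Request:
{"name": "send_rows", "arguments": {"plan": "-1 0 0 2 0; -1 0 0 0 0"}}

```text
time_s: 12.5
eef_pos: [0.5044, -0.029, 0.1608]
orientation: [-1.57, -0.0, -1.46]
force: [0.2, -1.0, 0.1]
grip_width: 0.0004
```

Request:
{"name": "send_rows", "arguments": {"plan": "-1 0 0 2 0; -1 0 0 0 0"}}

```text
time_s: 12.75
eef_pos: [0.5062, -0.0288, 0.1607]
orientation: [-1.57, 0.0, -1.46]
force: [-0.6, 0.6, 0.2]
grip_width: 0.0002
```

Request:
{"name": "send_rows", "arguments": {"plan": "-1 0 0 2 0; -1 0 0 0 0"}}

```text
time_s: 13.0
eef_pos: [0.5081, -0.0286, 0.1607]
orientation: [-1.571, 0.0, -1.46]
force: [-0.3, 0.3, 0.2]
grip_width: 0.0008
```

Request:
{"name": "send_rows", "arguments": {"plan": "-1 0 0 2 0; -1 0 0 0 0"}}

```text
time_s: 13.25
eef_pos: [0.5098, -0.0283, 0.1607]
orientation: [-1.571, 0.0, -1.46]
force: [-1.6, 0.5, -0.2]
grip_width: 0.0003
```

Request:
{"name": "send_rows", "arguments": {"plan": "-1 0 0 2 0; -1 0 0 0 0"}}

```text
time_s: 13.5
eef_pos: [0.5113, -0.0282, 0.1607]
orientation: [-1.572, 0.0, -1.46]
force: [-3.9, -1.1, 0.9]
grip_width: 0.0004
```

Request:
{"name": "send_rows", "arguments": {"plan": "-1 0 0 2 0; -1 0 0 0 0"}}

```text
time_s: 13.75
eef_pos: [0.514, -0.0278, 0.1607]
orientation: [-1.571, 0.0, -1.46]
force: [-1.0, -0.3, -0.0]
grip_width: 0.0003
```

Request:
{"name": "send_rows", "arguments": {"plan": "-1 0 0 2 0; -1 0 0 0 0"}}

```text
time_s: 14.0
eef_pos: [0.5166, -0.0277, 0.1608]
orientation: [-1.569, -0.0, -1.46]
force: [0.6, 0.4, -0.1]
grip_width: 0.0007
```

Request:
{"name": "send_rows", "arguments": {"plan": "-1 0 0 2 0; -1 0 0 0 0"}}

```text
time_s: 14.25
eef_pos: [0.5185, -0.0274, 0.1608]
orientation: [-1.57, -0.0, -1.46]
force: [0.6, 0.6, -0.3]
grip_width: 0.0007
```

Request:
{"name": "send_rows", "arguments": {"plan": "-1 0 0 2 0; -1 0 0 0 0"}}

```text
time_s: 14.5
eef_pos: [0.5202, -0.0272, 0.1608]
orientation: [-1.57, -0.0, -1.46]
force: [-0.1, -0.5, 0.9]
grip_width: 0.0007
```

Request:
{"name": "send_rows", "arguments": {"plan": "-1 0 0 2 0; -1 0 0 0 0"}}

```text
time_s: 14.75
eef_pos: [0.5221, -0.027, 0.1607]
orientation: [-1.57, 0.0, -1.46]
force: [-0.5, -0.6, -0.5]
grip_width: 0.0005
```

Request:
{"name": "send_rows", "arguments": {"plan": "-1 0 0 2 0; -1 0 0 0 0"}}

```text
time_s: 15.0
eef_pos: [0.524, -0.0268, 0.1607]
orientation: [-1.571, 0.0, -1.46]
force: [-0.3, -0.5, -0.5]
grip_width: 0.0004
```

Request:
{"name": "send_rows", "arguments": {"plan": "-1 0 0 2 0; -1 0 0 0 0"}}

```text
time_s: 15.25
eef_pos: [0.5253, -0.0266, 0.1606]
orientation: [-1.572, 0.0, -1.459]
force: [-4.2, -0.6, 1.8]
grip_width: 0.0005
```

Request:
{"name": "send_rows", "arguments": {"plan": "-1 0 0 2 0; -1 0 0 0 0"}}

```text
time_s: 15.5
eef_pos: [0.5276, -0.0263, 0.1607]
orientation: [-1.571, 0.0, -1.46]
force: [-3.0, -0.1, 0.8]
grip_width: 0.0006
```

Request:
{"name": "send_rows", "arguments": {"plan": "-1 0 0 2 0; -1 0 0 0 0"}}

```text
time_s: 15.75
eef_pos: [0.5305, -0.026, 0.1607]
orientation: [-1.569, 0.0, -1.46]
force: [0.9, 1.2, 0.4]
grip_width: 0.0007
```

Request:
{"name": "send_rows", "arguments": {"plan": "-1 0 0 1 0; -1 0 0 0 0"}}

```text
time_s: 16.0
eef_pos: [0.5311, -0.026, 0.1607]
orientation: [-1.57, 0.0, -1.46]
force: [-0.4, -0.0, 0.1]
grip_width: 0.0006
```

```bash
cat > k.py <<'E'
from h import *
p,d=eyes.camera('scene')
g=p[176:210,235:275]; m=cv2.inRange(cv2.cvtColor(g,cv2.COLOR_BGR2HSV),(3,150,90),(14,255,255)); r,c=np.nonzero(m); print(r.mean()+176,c.mean()+235,len(r))
for k in(30,37.5,45): print(k,np.round(proj('scene',[.5222+.000994*k,-.0321+.00011*k,.161]),2))
togo([.5393,-.025,.161]); cv2.imwrite('pics/k.png',cv2.resize(p[165:215,225:295],(700,500),interpolation=2))
E
python3 k.py
```

```text
192.0 251.33333333333334 3
30 [190.07 251.93]
37.5 [191.43 253.28]
45 [192.81 254.65]
t 16.05 tcp [ 0.5311 -0.026   0.1607] yaw -83.63 tool mm [-0.1 -0.3  8.3] w 0.0003115157725129673 F [-0.59  0.57  0.73]
```

Request:
{"name": "send_rows", "arguments": {"plan": "-1 0 0 1 0; -1 0 0 0 0; -1 0 0 1 0; -1 0 0 0 0"}}

```text
time_s: 16.55
eef_pos: [0.5332, -0.0258, 0.1608]
orientation: [-1.57, -0.0, -1.46]
force: [-0.2, -0.4, -0.2]
grip_width: 0.0006
```

Request:
{"name": "send_rows", "arguments": {"plan": "-1 0 0 1 0; -1 0 0 0 0; -1 0 0 1 0; -1 0 0 0 0; -1 0 0 0 0"}}

```text
time_s: 17.18
eef_pos: [0.5349, -0.0256, 0.1607]
orientation: [-1.571, 0.0, -1.46]
force: [-0.8, 0.6, 0.1]
grip_width: 0.0005
```

```bash
python3 k.py
```

```text
192.33333333333334 251.66666666666666 3
30 [190.07 251.93]
37.5 [191.43 253.28]
45 [192.81 254.65]
t 17.225 tcp [ 0.5349 -0.0256  0.1607] yaw -83.63 tool mm [-0.1 -0.3  4.5] w 0.0005445332234797339 F [-1.13  0.2   0.67]
```

View pics/k.png

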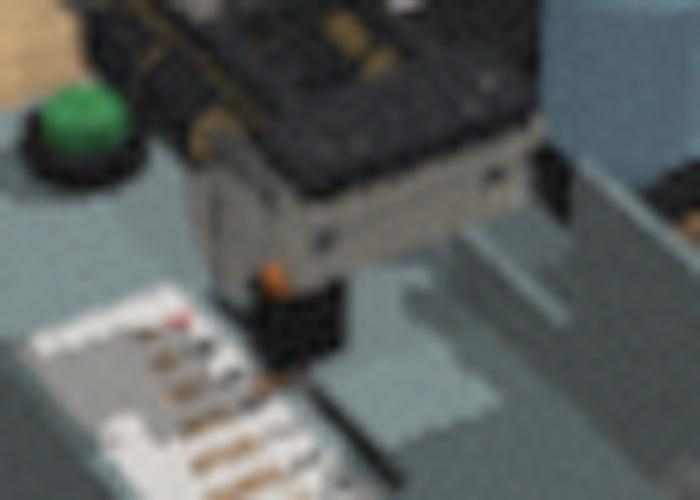

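Request:
{"name": "send_rows", "arguments": {"plan": "-1 0 0 -6 0; -1 0 0 -15 0; -1 0 0 -15 0; -1 0 0 0 0; -1 0 0 0 0"}}

```text
time_s: 17.85
eef_pos: [0.4995, -0.0296, 0.161]
orientation: [-1.57, -0.0, -1.46]
force: [0.8, 0.6, 0.3]
grip_width: 0.0004
```

```bash
python3 k.py
```

```text
192.0625 254.3125 16
30 [190.07 251.93]
37.5 [191.43 253.28]
45 [192.81 254.65]
t 17.9 tcp [ 0.4996 -0.0296  0.1609] yaw -83.63 tool mm [-0.2 -0.1 40. ] w 0.00031592965951030894 F [-0.07 -0.39 -0.22]
```

View pics/k.png

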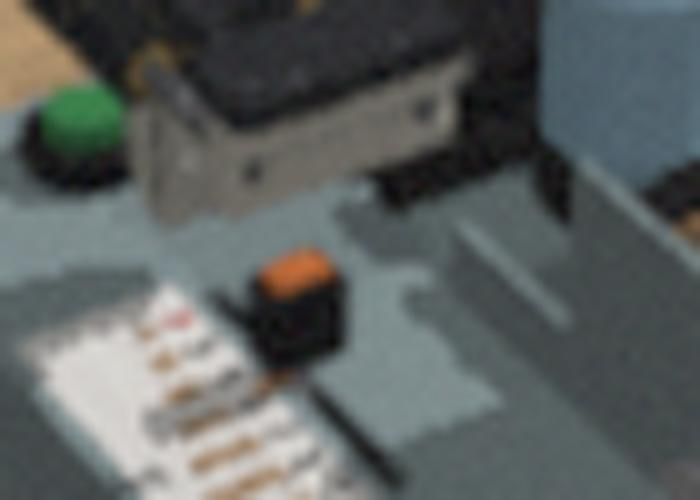

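Request:
{"name": "send_rows", "arguments": {"plan": "-1 0 -40 0 0; -1 0 -50 0 0; -1 0 -50 0 0; -1 60 0 -5 0; -1 60 0 -5 0"}}

```text
time_s: 18.52
eef_pos: [0.5032, -0.1509, 0.3017]
orientation: [-1.569, -0.001, -1.457]
force: [0.8, -0.1, -0.2]
grip_width: 0.0007
```

Request:
{"name": "send_rows", "arguments": {"plan": "-1 60 0 -5 0; -1 60 0 -5 0; -1 60 0 0 0; -1 0 0 0 0; -1 0 0 0 0"}}

```text
time_s: 19.15
eef_pos: [0.5125, -0.3299, 0.3001]
orientation: [-1.571, 0.001, -1.46]
force: [0.3, 0.0, -0.2]
grip_width: 0.0006
```

```bash
python3 k.py
python3 - <<'E'
from h import *
p,d=eyes.camera('top')
def cen(p,b):
    g=p[b[0]:b[1],b[2]:b[3]]; m=cv2.inRange(cv2.cvtColor(g,cv2.COLOR_BGR2HSV),(3,150,60),(14,255,255)); r,c=np.nonzero(m); return r.mean()+b[0],c.mean()+b[2],len(r)
b=(160,200,250,265)
for q in (cv2.imread('pics/top1.png'),p):
    r,c,n=cen(q,b); print(r,c,n,onz('top',r,c,.161))
cv2.imwrite('pics/c9.png',cv2.resize(p[150:220,230:300],(600,600),interpolation=2)); print(state()["force"])
E
```

```text
192.0625 254.3125 16
30 [190.07 251.93]
37.5 [191.43 253.28]
45 [192.81 254.65]
t 19.2 tcp [ 0.5126 -0.3292  0.3005] yaw -83.59 tool mm [-299.2  139.8   60.5] w 0.0002949620510591548 F [ 0.71 -0.09 -0.54]
185.1 256.95 20 [ 0.53362969 -0.02343909  0.161     ]
177.5 256.22222222222223 18 [ 0.55933325 -0.02078474  0.161     ]
[0.24111771 0.2617808  0.15618244]
```

View pics/c9.png

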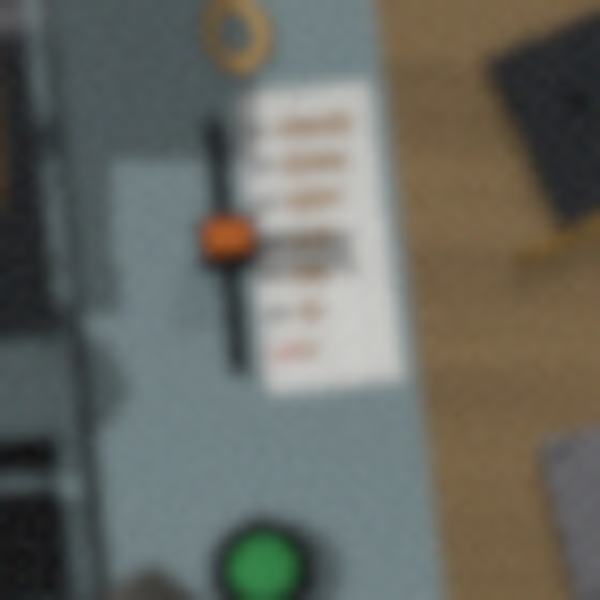

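Run:
```python
from h import *
def soft(p,b):
    g=p[b[0]:b[1],b[2]:b[3]].astype(float); h=cv2.cvtColor(p[b[0]:b[1],b[2]:b[3]],cv2.COLOR_BGR2HSV)
    w=np.clip(g[...,2]-g[...,0]-25,0,None)*(h[...,0]<16)/ (g[...,2]+20); r,c=np.mgrid[b[0]:b[1],b[2]:b[3]]
    return (r*w).sum()/w.sum(),(c*w).sum()/w.sum()
def rep(n,p,c0):
    b=[c0[0]-6,c0[0]+7,c0[1]-5,c0[1]+6]; r,c=soft(p,b); X=onz(n,r,c,.161); print(n,round(r,2),round(c,2),X.round(4)); return X
u=np.array([.9939,.11,0])
for n,a,b in(("scene",(187,249),(192,254)),("top",(185,257),(177,256))):
    A=rep(n,cv2.imread(f"pics/{n}1.png"),a)
    for i in range(3): B=rep(n,eyes.camera(n)[0],b); print("from click1 mm",1000*(B-A)@u)
```

```text
scene 187.19 249.4 [ 0.5365 -0.0298  0.161 ]
scene 191.89 254.2 [ 0.5625 -0.0265  0.161 ]
from click1 mm 26.25542155857568
scene 191.9 254.16 [ 0.5625 -0.0266  0.161 ]
from click1 mm 26.249284879684353
scene 191.92 254.16 [ 0.5626 -0.0267  0.161 ]
from click1 mm 26.30056719914173
top 185.06 257.04 [ 0.5338 -0.0237  0.161 ]
top 177.21 256.19 [ 0.5603 -0.0207  0.161 ]
from click1 mm 26.716539270665493
top 177.22 256.17 [ 0.5603 -0.0206  0.161 ]
from click1 mm 26.693232460950984
top 177.24 256.2 [ 0.5602 -0.0207  0.161 ]
from click1 mm 26.630333233301865
```

Both cameras put the lever near 41.5 mm, short of the 42 mm limit. I'll go back in and nudge it gently towards the detent's centre (finger x ≈ 0.539, well below the crest).

Request:
{"name": "send_rows", "arguments": {"plan": "-1 -60 0 5 0; -1 -60 0 5 0; -1 -60 0 5 0; -1 -60 0 5 0; -1 -60 0 0 0"}}

```text
time_s: 20.18
eef_pos: [0.4987, -0.0275, 0.301]
orientation: [-1.57, -0.0, -1.459]
force: [1.4, 0.8, -0.7]
grip_width: 0.0006
```

Request:
{"name": "send_rows", "arguments": {"plan": "-1 0 40 0 0; -1 0 40 0 0; -1 0 30 0 0; -1 0 20 0 0; -1 0 10 0 0"}}

```text
time_s: 20.8
eef_pos: [0.4986, -0.0293, 0.1599]
orientation: [-1.572, 0.0, -1.459]
force: [-0.2, -0.6, 0.4]
grip_width: 0.0001
```

```bash
python3 -c "
from h import *
togo([.5349,-.0256,.161])"
```

```text
t 20.8 tcp [ 0.4986 -0.0293  0.1599] yaw -83.61 tool mm [ 0.3 -1.1 36.5] w 9.508149942082875e-05 F [-0.24 -0.63  0.38]
```

Request:
{"name": "send_rows", "arguments": {"plan": "-1 0 0 12 0; -1 0 0 12 0; -1 0 0 6 0; -1 0 0 4 0; -1 0 0 0 0"}}

```text
time_s: 21.42
eef_pos: [0.533, -0.0258, 0.1608]
orientation: [-1.571, 0.0, -1.459]
force: [-0.3, 0.1, 0.9]
grip_width: -0.0
```

Request:
{"name": "send_rows", "arguments": {"plan": "-1 0 0 2 0; -1 0 0 0 0; -1 0 0 0 0"}}

```text
time_s: 21.8
eef_pos: [0.5347, -0.0256, 0.1607]
orientation: [-1.571, 0.0, -1.46]
force: [0.0, 0.4, 0.5]
grip_width: 0.0004
```

Request:
{"name": "send_rows", "arguments": {"plan": "-1 0 0 1 0; -1 0 0 0 0; -1 0 0 0 0"}}

```text
time_s: 22.18
eef_pos: [0.5358, -0.0254, 0.1607]
orientation: [-1.571, 0.0, -1.46]
force: [0.3, 0.6, -0.3]
grip_width: -0.0
```

Request:
{"name": "send_rows", "arguments": {"plan": "-1 0 0 1 0; -1 0 0 0 0; -1 0 0 0 0"}}

```text
time_s: 22.55
eef_pos: [0.5368, -0.0254, 0.1607]
orientation: [-1.571, 0.0, -1.46]
force: [-0.4, -0.1, -0.5]
grip_width: 0.0002
```

Request:
{"name": "send_rows", "arguments": {"plan": "-1 0 0 1 0; -1 0 0 0 0; -1 0 0 0 0"}}

```text
time_s: 22.92
eef_pos: [0.5378, -0.0253, 0.1607]
orientation: [-1.571, 0.0, -1.46]
force: [0.4, 0.3, 0.1]
grip_width: 0.0006
```

Request:
{"name": "send_rows", "arguments": {"plan": "-1 0 0 1 0; -1 0 0 0 0; -1 0 0 0 0"}}

```text
time_s: 23.3
eef_pos: [0.5388, -0.0252, 0.1607]
orientation: [-1.571, 0.0, -1.46]
force: [-0.0, -1.0, -0.5]
grip_width: 0.0006
```

Request:
{"name": "send_rows", "arguments": {"plan": "-1 0 0 1 0; -1 0 0 0 0; -1 0 0 0 0"}}

```text
time_s: 23.68
eef_pos: [0.5396, -0.025, 0.1607]
orientation: [-1.571, 0.0, -1.46]
force: [-0.8, 0.1, 0.6]
grip_width: 0.0005
```

Request:
{"name": "send_rows", "arguments": {"plan": "-1 0 0 -6 0; -1 0 0 -15 0; -1 0 0 -15 0; -1 0 -20 0 0; -1 0 -40 0 0"}}

```text
time_s: 24.3
eef_pos: [0.5028, -0.0289, 0.2202]
orientation: [-1.574, 0.001, -1.46]
force: [1.5, 0.1, 0.2]
grip_width: 0.0004
```

Request:
{"name": "send_rows", "arguments": {"plan": "-1 0 -50 0 0; -1 0 -40 0 0; -1 60 0 0 0; -1 60 0 0 0; -1 60 0 0 0"}}

```text
time_s: 24.92
eef_pos: [0.5239, -0.2095, 0.311]
orientation: [-1.57, -0.0, -1.459]
force: [1.0, 0.3, -0.2]
grip_width: 0.0003
```

Request:
{"name": "send_rows", "arguments": {"plan": "-1 60 0 0 0; -1 0 0 0 0; -1 0 0 0 0; -1 0 0 0 0"}}

```text
time_s: 25.42
eef_pos: [0.5307, -0.2662, 0.3111]
orientation: [-1.57, 0.0, -1.458]
force: [0.5, -0.1, 0.3]
grip_width: 0.0002
```

Run:
```python
from h import *
def soft(p,b):
    g=p[b[0]:b[1],b[2]:b[3]].astype(float); h=cv2.cvtColor(p[b[0]:b[1],b[2]:b[3]],cv2.COLOR_BGR2HSV)
    w=np.clip(g[...,2]-g[...,0]-25,0,None)*(h[...,0]<16)/ (g[...,2]+20); r,c=np.mgrid[b[0]:b[1],b[2]:b[3]]
    return (r*w).sum()/w.sum(),(c*w).sum()/w.sum()
print(soft(eyes.camera('scene')[0],[186,199,249,260]),soft(eyes.camera('top')[0],[171,184,251,262]))
s=state();print(s["time_s"],s["eef_pos"],s["force"]); ticket.close_job()
```

```text
(np.float64(192.57614610223888), np.float64(254.961386010686)) (np.float64(176.1456515732181), np.float64(256.13477432061177))
25.525 [ 0.53077737 -0.26623615  0.31116479] [-0.30202101  0.38504966  0.03797012]
the job is handed in; nothing more can be done
```

I pushed the lever back against its stop, then pushed it away through three clicks and left it in the third. The job was handed in at 25.5 s, with the arm clear and wrist force near zero; no verdict is reported.

- **Stop:** at the stop the push rose to 12 N with almost no movement. The knob's image had shifted by exactly one click, so the lever started in the first detent.
- **Clicks:** going forward, the finger met the knob again at about 15 mm spacing (x 0.4945, 0.509 and 0.524 m). Each time the push rose to 4–5 N and then faded.
- **Third click:** here a check disagreed. After the third click both cameras put the lever about 3 mm short, at roughly 41.5 mm. I went back with 1 mm steps until I felt light contact (under 1 N) at about 45 mm.
- **Final position:** the final images show the knob about 3 mm further on, so that light push seated the lever. The scene camera now matches the 45 mm prediction to within half a pixel.
- **Limits:** the finger stayed at or below about 45.5 mm of lever travel, against a limit of 52.5 mm. I saw no sign of contact with the feed key or the loose things, but I did not measure their positions at the end.

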